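# Load the dry-block heater

## Robot

A 6-joint arm with a two-finger parallel gripper is mounted at the origin on a cart in front of the work surface, level with it; the furniture and walls round the work are solid. World frame = base frame: x ahead of the robot, y to its left, z up, the work surface at z = 0. Lengths are in m, angles in degrees, forces in N, time in s.
With the tool pointing down it reaches from about 0.375 to 0.9 m from the base axis. Payload 3.1 kg.
Tool frame: the origin (TCP) lies on the centre line of the jaws, within the pads' length; the fingertips stand 22 mm ahead of it and the grasp point (between the pads) lies 3 mm ahead of it; z points along the fingers, y is the line along which they close (so a half turn about z gives the same grasp; the last joint's range is limited). The gripper opens to 87 mm and grips with 3 to 60 N. Pads are 19 mm wide; open, the fingers measure 117 mm over their backs; the gripper's body (75 mm by 190 mm) begins 51 mm behind the grasp point.
Start: joints at [56.121, 30.224, 82.088, -0, 67.689, -10.227], TCP at [0.251, 0.572, 0.245] pointing down, gripper open.
Joint ranges: [-176.69, 176.69], [-43.24, 126.21], [12.49, 139.97], [-82, 262], [0, 151.66], [-163.58, 163.58]. Speed limits (degrees/s): [159.86, 159.86, 180, 180, 180, 180].

## Interface

Orientations are given as a 3x3 rotation matrix whose columns are the frame's x, y, z axes.
In Python, from rig import * gives the robot as it stands.
- The arm moves only by the shell command python3 -m jog 'ROWS'. ROWS is text: rows parted by semicolons, each of 7 numbers parted by spaces: the shift along the tool's x, y, z in mm, then the turn, a rotation vector about the tool's x, y, z in rad, then the finger opening in mm, from 0 to 87. In form: tx ty tz ax ay az fingers; .... A call has 1 to 12 rows; each row shifts and turns the commanded pose from where the row before left it, along the tool's axes as they then stand; what a row does not reach is not made up. A row lasts 1/8 s, in which the tool goes at most 62.5 mm and 10.7 degrees, less where a joint would pass 70% of its speed; a pose out of reach is approached as far as the arm can. A call with a gripper value outside its range is refused whole. The fingers move at their own pace and stop on an object; the grip force is fixed at half the most. Time passes only in rows, so rows that do not move let the fingers close. It gives the time, the measured TCP pose, the force, the opening and the grip force at its end, in the units of the state.
- read_state(): the state, without advancing time (a new reading comes with each control period).
- capture(name): name is "side" or "top" or "wrist"; returns a dict with "color" (420x560x3 uint8, red, green, blue), "camera_matrix" (3x3 intrinsics, pixels), "R" (3x3) and "t" (3): a world point X has camera coordinates R X + t. Camera axes: x right, y down, z forward; pixel columns grow to the right and rows downward; lengths in m; the calibration is good to about 2 mm. The wrist camera is an equidistant fisheye: a pixel r from the principal point sees the ray r / f radians off the axis. A picture is of the moment at which its call begins. There is no depth.
- hand_in(): hands the job in; it is judged then, once.
Trained networks look in the newest picture that a camera, given by its name, has taken for a name from the list of things; names that differ only in an ending like _2 or _b are one class to them, and where a whole thing is asked for, a point or a joint stands for the part that bears it (a point fixed in the world has none). Each returns a list of dicts, best first, with "conf" (0 to 1); they miss things now and then, are a little off and sometimes report something else, mostly with a low value. They report only what shows in the picture. A call takes as long as a camera call. They do not tell look-alikes from the thing itself.
- find_in(camera, target): "at" ([x, y, z] in m, in world coordinates, good to about 4 mm: the middle of the surface that is visible of it).
- trace(camera, target): "pixels" (420x560 bool, what is visible of it).
- place_of(camera, target): "at" ([x, y, z] in m, in world coordinates, good to about 4 mm: a listed point, or the origin of a listed thing).
The state is a dict: "time_s": time; "joint_positions": joint angles; "qvel": joint speeds; "tau": joint torques, N m; "position": TCP position; "tcp_rot": TCP orientation; "force": force on the tool from outside, world axes, zero at the start; "moment": the same for the moment, N m; "opening": opening from 0.0 (shut) to 1.0 (fully open); "grasp_force": force on a finger pad.
Only numpy, scipy, OpenCV 4.12 (cv2) and the standard library are available. Lean on these libraries where they do the work, as an engineer would, in place of code of your own. Each camera call takes 0.05 s, during which the arm holds its last target. There are 200 camera calls.

## Task

Load the dry-block heater so that everything for the next run can warm up: put the large red-capped bottle, the small black-capped bottle from the open bench, the stoppered tube from the black rack and the strip of cuvettes each into the heating block whose well is made for it, standing upright and right down on the bottom of the well. Set each one down rather than dropping it, do not tip anything over, and leave them all standing there.

Things in the scene. Friction and masses are not known exactly. Their poses are not given: they have to be found in the camera images.
- large_bottle: large amber reagent bottle with a red cap and a red band on the label, 82 mm high: body 40 mm diameter up to 59 mm, then the cap, 31 mm diameter, fixed on it, from 60 to 82 mm. Stands loose and upright on the bench. Origin: centre of its underside, z up. About 90 g.
- small_bottle: small amber reagent bottle with a black cap, 66 mm high: body 30 mm diameter up to 48 mm, then the cap, 23 mm diameter, fixed on it, up to 66 mm. Stands loose and upright on the open bench, in front of the black rack (bottles far back by the window are stock, not meant). Origin: centre of its underside, z up. About 50 g.
- tube: capped blood tube, 79 mm high: glass 13 mm diameter up to 60 mm, purple stopper 16 mm diameter from 62 to 79 mm. The only tube in the black rack; stands in one of its holes, its foot 4 mm above the bench, and is drawn straight up (the rack is 24 mm high). Origin: centre of its foot, z up along the tube. About 11 g.
- cuvette_strip: whitish plastic strip of four square cuvettes in a row, 46 mm long (its y axis) x 13 mm wide (its x axis) x 34 mm high, open cups upward, standing loose on the bench. Origin: centre of its underside, z up. About 20 g.
- block_large: fixed square aluminium heating block with the large round well, 48 mm diameter (mouth 60 mm) in its top, 30 mm deep, floor 26 mm above the origin; the upper 12 mm are a funnel 6 mm wider on each side. 70 x 70 x 56 mm, in one of the heater's four bays (which one varies). Origin: centre of its underside, 20 mm above the bench; z up, x and y parallel to the heater's.
- block_small: fixed square aluminium heating block with the middle-sized round well, 38 mm diameter (mouth 50 mm) in its top, 26 mm deep, floor 30 mm above the origin; the upper 12 mm are a funnel 6 mm wider on each side. 70 x 70 x 56 mm, in one of the heater's four bays (which one varies). Origin: centre of its underside, 20 mm above the bench; z up, x and y parallel to the heater's.
- block_tube: fixed square aluminium heating block with the narrow round well, 18 mm diameter (mouth 30 mm) in its top, 46 mm deep, floor 10 mm above the origin; the upper 12 mm are a funnel 6 mm wider on each side. 70 x 70 x 56 mm, in one of the heater's four bays (which one varies). Origin: centre of its underside, 20 mm above the bench; z up, x and y parallel to the heater's.
- block_slot: fixed square aluminium heating block with an oblong slot, 53 mm along its y axis by 20 mm along its x axis (mouth 65 x 32 mm) in its top, 18 mm deep, floor 38 mm above the origin; the upper 12 mm are a funnel 6 mm wider on each side. 70 x 70 x 56 mm, in one of the heater's four bays (which one varies). Origin: centre of its underside, 20 mm above the bench; z up, x and y parallel to the heater's.
- heater: fixed dry-block heater, white housing, 166 x 166 mm and 68 mm high round four bays (two by two, 74 mm apart), with a sloping control panel towards the robot that reaches 137 mm from the origin. Block tops stand 76 mm above the bench. Origin: on the bench under the middle of the four bays; x points away from the panel, z up.
- rack: fixed black tube rack, 108 mm (its x axis) x 200 mm (its y axis) x 24 mm high, with 5 x 10 holes of 14.6 mm; holds only the one tube, in the front row, 37 mm towards -x and 9 mm towards +y of its centre. Origin: centre of its underside.
There are look-alikes about, which are no part of the job. What is shaped like the large_bottle but purple is not meant.

How it is judged (in metres and radians):
At the end, for the whole second after the job is handed in: Large bottle in the 48 mm well, small bottle in the 38 mm well, tube in the 18 mm well, cuvette strip in the slot: each within 8 mm of its block's axis, its underside within 4 mm of the well floor, leaning less than 0.2 rad, at rest and released (horizontal distance between large_bottle and block_large below 0.008 m and z of large_bottle in the frame of block_large between 0.023 and 0.03 m and angle between each of large_bottle, small_bottle, tube, cuvette_strip's own z axis and vertical below 0.2 rad and linear speed of each of large_bottle, small_bottle, tube, cuvette_strip below 0.03 m/s and contact force between each of large_bottle, small_bottle, tube, cuvette_strip and the fingers below 0.05 N and horizontal distance between small_bottle and block_small below 0.008 m and z of small_bottle in the frame of block_small between 0.027 and 0.034 m and horizontal distance between tube and block_tube below 0.008 m and z of tube in the frame of block_tube between 0.007 and 0.014 m and horizontal distance between cuvette_strip and block_slot below 0.008 m and z of cuvette_strip in the frame of block_slot between 0.035 and 0.042 m); the robot touches nothing.
It fails at once if a thing is tipped over (leans more than 40 degrees) (angle between any of large_bottle, small_bottle, tube, cuvette_strip's own z axis and vertical above 0.7 rad).
It fails at once if a thing is dropped (falls free of the fingers faster than 1.2 m/s, a fall of over 7 cm) ((linear speed of large_bottle above 1.2 m/s and contact force between large_bottle and the fingers below 0.05 N) or (linear speed of small_bottle above 1.2 m/s and contact force between small_bottle and the fingers below 0.05 N) or (linear speed of tube above 1.2 m/s and contact force between tube and the fingers below 0.05 N) or (linear speed of cuvette_strip above 1.2 m/s and contact force between cuvette_strip and the fingers below 0.05 N)).
It also fails if it takes over 106 s, if anything falls off the work surface, if the arm or the gripper's body presses on something with over 40 N, if the wrist force passes 120 N, or if a joint passes its speed limit or range.

## Working session

There is one attempt and no reset: what is moved stays moved. The work goes in short steps, Python scripts to look and compute and a shell command to move; the robot and the scene stay as the last step left them, time stands still between calls to the robot, and variables do not carry over. Pictures are saved under pics/ and viewed, at most 15 in all, crops included, and the job is handed in when it is done.

```bash
ls; mkdir -p pics
python3 - <<'E'
from rig import *
import cv2, numpy as np
s=read_state(); print(s['time_s'],s['position'],np.round(s['tcp_rot'],3).tolist(),s['opening'],s['force'])
ims={}
for c in ['side','top','wrist']:
    d=capture(c); ims[c]=d['color']; cv2.imwrite(f'pics/{c}0.png',d['color'][:,:,::-1])
    print(c,np.round(d['camera_matrix'],1).tolist(),np.round(-d['R'].T@d['t'],3))
    for n in ['large_bottle','small_bottle','tube','cuvette_strip','block_large','block_small','block_tube','block_slot','heater','rack']:
        print(c,n,[(round(r['conf'],2),np.round(r['at'],3).tolist()) for r in place_of(c,n)[:4]])
E
```

```text
pics
0.0 [0.25032202 0.57192773 0.24357934] [[-0.916, 0.401, -0.001], [0.401, 0.916, -0.002], [0.0, -0.002, -1.0]] 1.004027140309573 [-0.4579316  -0.66038098  0.5176566 ]
side [[412.1, 0.0, 276.7], [0.0, 412.1, 209.6], [0.0, 0.0, 1.0]] [ 0.38  -0.887  0.58 ]
side large_bottle [(0.9, [0.35, -0.156, 0.003]), (0.89, [0.368, -0.23, -0.0])]
side small_bottle [(0.69, [0.489, -0.108, 0.002])]
side tube [(0.62, [0.632, -0.247, 0.003]), (0.58, [0.548, 0.146, 0.022])]
side cuvette_strip [(0.6, [0.529, -0.343, 0.006])]
side block_large [(0.61, [0.567, 0.222, 0.019])]
side block_small [(0.52, [0.638, 0.204, 0.025])]
side block_tube [(0.57, [0.621, 0.132, 0.016])]
side block_slot [(0.9, [0.547, 0.149, 0.022])]
side heater [(0.74, [0.595, 0.178, 0.006])]
side rack [(0.87, [0.672, -0.246, -0.004])]
top [[402.4, 0.0, 277.7], [0.0, 402.4, 214.5], [0.0, 0.0, 1.0]] [ 0.378 -0.055  1.076]
top large_bottle [(0.8, [0.46, -0.188, 0.003]), (0.75, [0.344, -0.163, -0.0]), (0.73, [0.37, -0.232, -0.001])]
top small_bottle [(0.53, [0.488, -0.107, -0.002])]
top tube [(0.5, [0.631, -0.246, 0.002])]
top cuvette_strip []
top block_large [(0.66, [0.561, 0.223, 0.018])]
top block_small [(0.94, [0.639, 0.203, 0.02])]
top block_tube [(0.63, [0.617, 0.13, 0.023])]
top block_slot [(0.89, [0.545, 0.149, 0.019])]
top heater []
top rack [(0.61, [0.675, -0.251, -0.008])]
wrist [[325.2, 0.0, 274.0], [0.0, 325.2, 207.0], [0.0, 0.0, 1.0]] [0.181 0.605 0.384]
wrist large_bottle []
wrist small_bottle []
wrist tube []
wrist cuvette_strip []
wrist block_large []
wrist block_small []
wrist block_tube []
wrist block_slot []
wrist heater []
wrist rack []
```

View pics/side0.png

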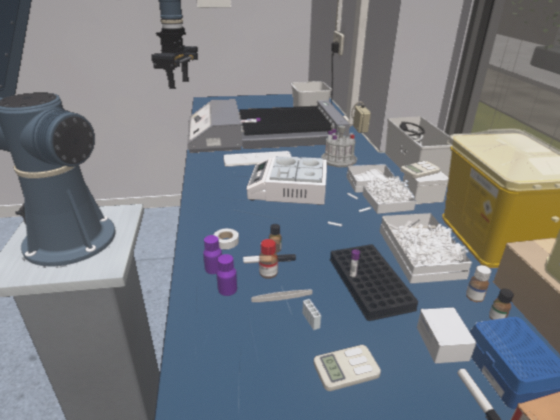

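View pics/top0.png

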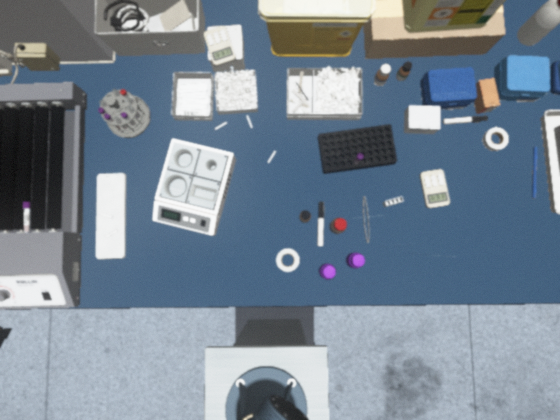

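Side view: the red-capped bottle is at (268,255), with two purple look-alikes at (212,255) and (226,277). The black-capped small bottle is at (275,235); the stock bottles at (480,280) and (502,303) are not meant. The tube is in the rack at (354,263), not the tubes at (341,140) or (250,121). The strip is at (312,313), not the calculator or white boxes. The heater is at (290,178). In the top view, the slot, large, small and tube wells are at (206,190), (177,187), (184,157) and (212,163).

Next I fit the models to the traces in both views.

```bash
cat > h.py <<'E'
from rig import *
import cv2, numpy as np
from scipy.optimize import least_squares
def cyl(*secs):
    a=np.linspace(0,2*np.pi,40,endpoint=False)
    return np.array([[d/2*np.cos(t),d/2*np.sin(t),z] for d,z0,z1 in secs for z in(z0,z1) for t in a])/1e3
def box(x,y,z0,z1): return np.array([[i*x/2,j*y/2,z] for i in(-1,1) for j in(-1,1) for z in(z0,z1)])/1e3
M=dict(large_bottle=cyl((40,0,59),(31,60,82)),small_bottle=cyl((30,0,48),(23,48,66)),tube=cyl((13,20,60),(16,62,79)),
 cuvette_strip=box(13,46,0,34))
for b in['large','small','tube','slot']: M['block_'+b]=box(70,70,48,56)
def proj(d,X,wrist):
    c=X@d['R'].T+d['t']; K=d['camera_matrix']
    if wrist:
        r=np.hypot(c[:,0],c[:,1]); th=np.arctan2(r,c[:,2]); n=c[:,:2]/r[:,None]*th[:,None]
    else: n=c[:,:2]/c[:,2:]
    return n*[K[0,0],K[1,1]]+K[:2,2]
def box2(p): return np.r_[p.min(0),p.max(0)]
def meas(masks): # extent along 4 directions -> 8 support values
    return np.array([supp(np.argwhere(m)[:,::-1]+.0) for m in masks])
A=np.deg2rad(np.arange(0,360,22.5)); U=np.c_[np.cos(A),np.sin(A)]
def supp(p): return (p@U.T).max(0)
def fit(name,views,x0,yaw=None,fz=None):
    """views: list of (cap dict, iswrist, mask). returns x,y,z(,yaw deg), rms px"""
    S=[supp(np.argwhere(m)[:,::-1].astype(float)) for _,_,m in views]
    def f(q):
        a=q[3] if len(q)>3 else 0
        Rz=np.array([[np.cos(a),-np.sin(a),0],[np.sin(a),np.cos(a),0],[0,0,1]])
        X=M[name]@Rz.T+q[:3]
        return np.concatenate([supp(proj(d,X,w))-s for (d,w,_),s in zip(views,S)])
    q0=list(x0)+([yaw] if yaw is not None else [])
    r=least_squares(f,q0,loss='soft_l1',f_scale=1.,x_scale=[.01,.01,.01,.1][:len(q0)])
    q=r.x.copy(); rms=np.sqrt(np.mean(f(q)**2))
    return q,rms
def pick(cam,d,name,near,wrist=False):
    """trace whose centroid is nearest to projected expected centre"""
    e=proj(d,np.array([near])+[0,0,M[name][:,2].mean()],wrist)[0]
    best=None
    for r in trace(cam,name):
        p=np.argwhere(r['pixels'])
        if len(p)<20: continue
        k=np.linalg.norm(p.mean(0)[::-1]-e)
        if k<25 and (best is None or k<best[0]): best=(k,r['pixels'],r['conf'])
    return best
E
python3 - <<'E'
from h import *
G=dict(large_bottle=(.46,-.188,0),small_bottle=(.488,-.107,0),tube=(.632,-.246,.004),cuvette_strip=(.53,-.343,0),
block_large=(.564,.222,.02),block_small=(.638,.203,.02),block_tube=(.619,.131,.02),block_slot=(.546,.149,.02))
D={c:capture(c) for c in['side','top']}
im=cv2.resize(D['side']['color'][205:345,190:400,::-1],None,fx=3.5,fy=3.5,interpolation=cv2.INTER_CUBIC);cv2.imwrite('pics/crop1.png',im)
for n,g in G.items():
    v=[];info=[]
    for c in D:
        b=pick(c,D[c],n,g)
        if b: v.append((D[c],False,b[1])); info.append((c,round(b[0],1),round(b[2],2),int(b[1].sum())))
    print(n,info)
    if v:
        for sub in ([v] if len(v)<2 else [v]):
            q,e=fit(n,sub,g,-.22 if('block' in n or 'cuv' in n) else None); print('   ',np.round(q,4),'rms',round(e,2))
E
```

```text
large_bottle [('side', np.float64(5.6), 0.79, 652), ('top', np.float64(0.8), 0.59, 230)]
    [ 4.623e-01 -1.913e-01 -3.000e-04] rms 0.77
small_bottle [('side', np.float64(1.2), 0.71, 223), ('top', np.float64(0.5), 0.61, 118)]
    [ 0.4886 -0.1069  0.0006] rms 1.63
tube [('side', np.float64(1.8), 0.74, 195), ('top', np.float64(0.3), 0.5, 77)]
    [ 0.6326 -0.2468  0.0031] rms 0.25
cuvette_strip []
block_large [('side', np.float64(0.9), 0.82, 242), ('top', np.float64(0.5), 0.68, 836)]
    [ 0.5645  0.2211  0.0221 -0.2207] rms 1.33
block_small [('top', np.float64(0.8), 0.83, 786)]
    [ 0.6515  0.2174 -0.0376 -0.2249] rms 0.23
block_tube [('side', np.float64(0.9), 0.65, 386), ('top', np.float64(0.4), 0.93, 824)]
    [ 0.618   0.1319  0.019  -0.2481] rms 0.61
block_slot [('side', np.float64(0.7), 0.63, 343), ('top', np.float64(0.4), 0.57, 798)]
    [ 0.5458  0.1503  0.0197 -0.2423] rms 0.97
```

View pics/crop1.png

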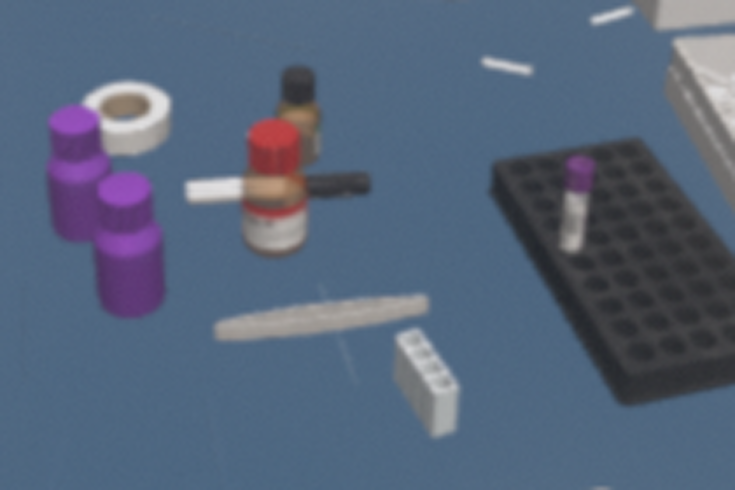

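The crop confirms the choice: the red-capped bottle is at crop (275,185), with purple look-alikes at (78,170) and (130,245). The small bottle is at (298,115), the tube at (575,205) and the strip at (428,382). The heater fit is consistent, with yaw about -0.235 and centre (.591,.177). I move over the strip.

```bash
python3 -m jog '-38.4 -37.8 0 0 0 0 87;-38.4 -37.8 0 0 0 0 87;-38.4 -37.8 0 0 0 0 87;-38.4 -37.8 0 0 0 0 87;-38.4 -37.8 0 0 0 0 87;-38.4 -37.8 0 0 0 0 87;-38.4 -37.8 0 0 0 0 87;-38.4 -37.8 0 0 0 0 87;-38.4 -37.8 0 0 0 0 87;-38.4 -37.8 0 0 0 0 87'
python3 -m jog '-30 -43.5 2.5 0 0 0 60;-30 -43.5 2.5 0 0 0 60;-30 -43.5 2.5 0 0 0 60;-30 -43.5 2.5 0 0 0 60;-30 -43.5 2.5 0 0 0 60;-30 -43.5 2.5 0 0 0 60;-30 -43.5 2.5 0 0 0 60;-30 -43.5 2.5 0 0 0 60'
python3 -m jog '0 0 0 0 0 0.163 50;0 0 0 0 0 0.163 50;0 0 0 0 0 0.163 50;0 0 0 0 0 0.163 50;0 0 0 0 0 0.163 50;0 0 0 0 0 0.163 50;0 0 0 0 0 0 50;0 0 0 0 0 0 50'
python3 - <<'E'
from h import *
d=capture('wrist'); cv2.imwrite('pics/w1.png',d['color'][:,:,::-1])
print(np.round(d['R'],2).tolist(),-d['R'].T@d['t'])
for c in['wrist','side','top']:
    D=capture(c)
    print(c,[(r['conf'],np.round(r['at'],4)) for r in place_of(c,'cuvette_strip')])
    b=pick(c,D,'cuvette_strip',(.53,-.343,0),c=='wrist')
    if b is not None:
        print(b[0],b[2],b[1].sum())
E
```

```text
time_s: 3.8
position: [0.4515, 0.0705, 0.2449]
tcp_rot: [[-0.916, 0.401, 0.001], [0.401, 0.916, 0.0], [-0.001, 0.001, -1.0]]
force: [0.5, 0.3, 0.3]
opening: 0.997
grasp_force: 0.0
time_s: 4.8
position: [0.5312, -0.3447, 0.2245]
tcp_rot: [[-0.916, 0.401, 0.0], [0.401, 0.916, -0.0], [-0.0, 0.0, -1.0]]
force: [0.9, -0.6, -0.8]
opening: 0.689
grasp_force: 0.0
time_s: 5.8
position: [0.531, -0.3429, 0.2245]
tcp_rot: [[-0.181, 0.983, -0.0], [0.983, 0.181, -0.0], [0.0, -0.0, -1.0]]
force: [-0.4, 0.7, 0.2]
opening: 0.577
grasp_force: 0.0
[[0.98, 0.18, -0.0], [0.18, -0.94, 0.28], [0.05, -0.27, -0.96]] [ 0.51712982 -0.2658687   0.3641958 ]
wrist [(0.85, array([ 0.5235, -0.3383,  0.0019]))]
6.079259647336085 0.97 542
side [(0.76, array([ 0.5301, -0.3437,  0.0048]))]
3.573766182748886 0.69 354
top [(0.56, array([ 5.203e-01, -3.414e-01, -5.000e-04]))]
```

View pics/w1.png

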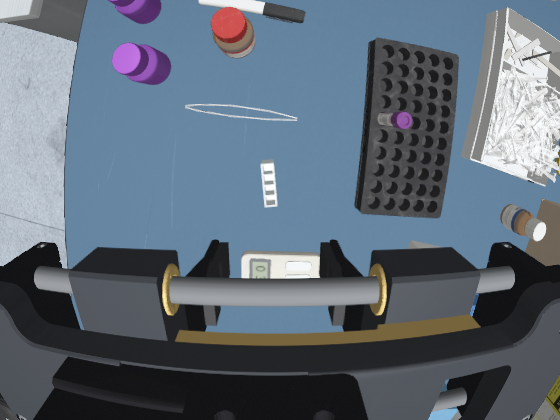

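The wrist view shows the strip at (268,184), the tweezers at (240,112), the red bottle at (233,32) and the tube at (402,120). The calculator at (280,270) is under the fingers. I fit the strip from wrist and side, using the wrist view for the other things too.

Run:
```python
from h import *
W=capture('wrist');S=capture('side');T=capture('top')
def go(n,g,yaw=None):
    V={}
    for c,D in(('wrist',W),('side',S),('top',T)):
        b=pick(c,D,n,g,c=='wrist')
        if b: V[c]=(D,c=='wrist',b[1])
    for k in (['wrist'],['wrist','side'],['side','top'],list(V)):
        if all(c in V for c in k):
            q,e=fit(n,[V[c] for c in k],g,yaw); print(n,k,np.round(q,4),round(e,2))
go('cuvette_strip',(.527,-.341,0),.1)
go('tube',(.632,-.247,.004)); go('large_bottle',(.462,-.191,0))
```

```text
cuvette_strip ['wrist'] [ 0.5244 -0.3413 -0.0164  0.257 ] 0.24
cuvette_strip ['wrist', 'side'] [ 0.5245 -0.3382 -0.0025  0.2542] 0.91
cuvette_strip ['side', 'top'] [ 0.526  -0.3346 -0.0057  0.2699] 2.22
cuvette_strip ['wrist', 'side', 'top'] [ 0.5246 -0.3381 -0.0027  0.2511] 2.01
tube ['wrist'] [ 0.6362 -0.2443 -0.0084] 0.3
tube ['wrist', 'side'] [ 0.6334 -0.2447 -0.0008] 0.93
tube ['side', 'top'] [ 0.634  -0.2463  0.0014] 0.98
tube ['wrist', 'side', 'top'] [ 0.6333 -0.2451 -0.    ] 0.91
large_bottle ['wrist'] [ 0.4594 -0.1875 -0.0121] 0.48
large_bottle ['wrist', 'side'] [ 0.4614 -0.1898 -0.0025] 0.84
large_bottle ['wrist', 'side'] [ 0.4614 -0.1898 -0.0025] 0.84
```

```bash
python3 -m jog '6.5 -5 0 0 0 -0.072 40;0 0 50 0 0 0 40;0 0 50 0 0 0 40;0 0 0 0 0 0 40;0 0 0 0 0 0 40'
python3 - <<'E'
from h import *
W=capture('wrist');S=capture('side'); cv2.imwrite('pics/w2.png',W['color'][:,:,::-1])
V=[]
for c,D in(('wrist',W),('side',S)):
    b=pick(c,D,'cuvette_strip',(.5245,-.338,0),c=='wrist')
    if b: V.append((D,c=='wrist',b[1])); print(c,b[0],b[2],fit('cuvette_strip',V,(.5245,-.338,0),.25))
s=read_state();print(s['position'],s['tcp_rot'])
E
```

```text
time_s: 7.52
position: [0.5259, -0.3382, 0.1259]
tcp_rot: [[-0.249, 0.968, 0.002], [0.968, 0.249, -0.002], [-0.002, 0.001, -1.0]]
force: [0.1, -0.7, 0.6]
opening: 0.459
grasp_force: 0.0
wrist 1.0521646747462927 0.67 (array([ 0.52625433, -0.34412295, -0.01932372,  0.29815219]), np.float64(0.3660098667455382))
side 1.8792646102205326 0.73 (array([ 0.52522794, -0.33913262, -0.00465989,  0.26901936]), np.float64(1.2736769894239361))
[ 0.52603925 -0.3383239   0.1268694 ] [[-0.24935938  0.9684058   0.00317788]
 [ 0.96840411  0.24936865 -0.00295792]
 [-0.00365693  0.00233989 -0.99999058]]
```

View pics/w2.png

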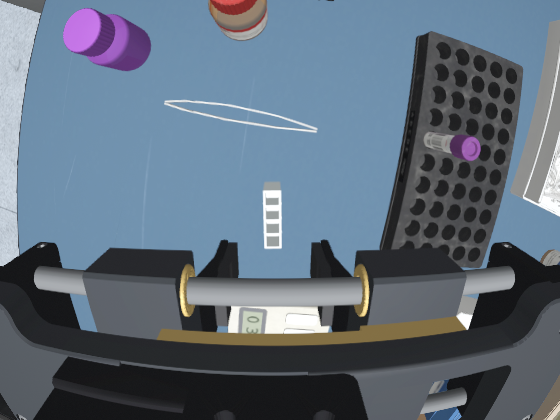

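The strip at (272,215) is aligned and centred between the fingers (232 and 318). I descend and grip.

```bash
python3 -m jog '0 0 40 0 0 0 40;0 0 35 0 0 0 40;0 0 10 0 0 0 40;0 0 0 0 0 0 40;0 0 0 0 0 0 5;0 0 0 0 0 0 5;0 0 0 0 0 0 5;0 0 0 0 0 0 5;0 0 0 0 0 0 5'
python3 -m jog '0 0 -20 0 0 0 5;0 0 -50 0 0 0 5;0 0 -50 0 0 0 5;0 0 0 0 0 0 5'
python3 - <<'E'
from h import *
W=capture('wrist'); cv2.imwrite('pics/w3.png',W['color'][:,:,::-1])
s=read_state();print(s['position'],s['opening'],s['grasp_force'])
E
```

```text
time_s: 8.85
position: [0.5252, -0.3376, 0.0401]
tcp_rot: [[-0.249, 0.968, 0.001], [0.968, 0.249, -0.001], [-0.001, 0.0, -1.0]]
force: [-1.7, 0.1, 3.7]
opening: 0.146
grasp_force: 30.0
time_s: 9.35
position: [0.5274, -0.3395, 0.1653]
tcp_rot: [[-0.249, 0.968, 0.008], [0.968, 0.249, -0.008], [-0.009, 0.006, -1.0]]
force: [-0.5, -2.1, -0.7]
opening: 0.146
grasp_force: 30.0
[ 0.52604058 -0.33825258  0.16273142] 0.1455369666638399 29.999321401119232
```

View pics/w3.png

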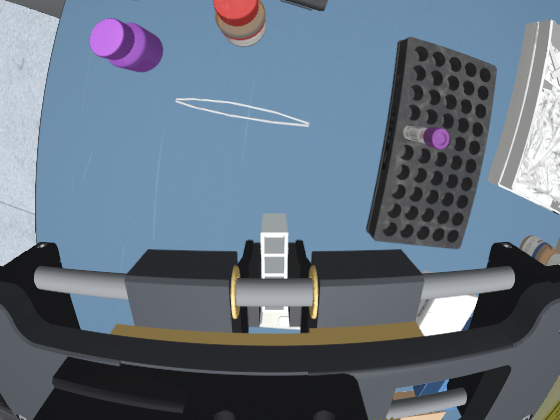

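The strip is held at (274,260), upright. I turn it to the heater's yaw and carry it over.

```bash
python3 -m jog '0 0 0 0 0 0.1624 5;0 0 0 0 0 0.1624 5;0 0 0 0 0 0.1624 5'
python3 -m jog '53.2 -10.4 0 0 0 0 5;53.2 -10.4 0 0 0 0 5;53.2 -10.4 0 0 0 0 5;53.2 -10.4 0 0 0 0 5;53.2 -10.4 0 0 0 0 5;53.2 -10.4 0 0 0 0 5;53.2 -10.4 0 0 0 0 5;53.2 -10.4 0 0 0 0 5;53.2 -10.4 0 0 0 0 5;0 0 0 0 0 0 5;0 0 0 0 0 0 5'
python3 - <<'E'
from h import *
C={c:capture(c) for c in('wrist','side','top')}; cv2.imwrite('pics/w4.png',C['wrist']['color'][:,:,::-1])
G=dict(block_large=(.5636,.2216,.02),block_small=(.6356,.2044,.02),block_tube=(.6184,.1324,.02),block_slot=(.5464,.1496,.02))
for n,g in G.items():
    V=[]
    for c,D in C.items():
        b=pick(c,D,n,g,c=='wrist')
        if b: V.append((D,c=='wrist',b[1])); print(n,c,round(b[2],2),[np.round(x,4) for x in fit(n,V,g,-.235)])
n='cuvette_strip';V=[]
s=read_state();p=s['position'];print(p,np.round(s['tcp_rot'],3).tolist())
g=(p[0],p[1],p[2]-.04)
for c,D in C.items():
    b=pick(c,D,n,g,c=='wrist')
    if b: V.append((D,c=='wrist',b[1])); print(n,c,round(b[2],2),[np.round(x,4) for x in fit(n,V,g,-.235)])
E
```

```text
time_s: 9.78
position: [0.5239, -0.3364, 0.1581]
tcp_rot: [[0.238, 0.971, -0.003], [0.971, -0.238, 0.002], [0.002, -0.003, -1.0]]
force: [0.2, 0.3, -0.1]
opening: 0.144
grasp_force: 30.0
time_s: 11.15
position: [0.5445, 0.1499, 0.1586]
tcp_rot: [[0.232, 0.973, -0.003], [0.973, -0.232, -0.001], [-0.001, -0.002, -1.0]]
force: [0.2, -1.3, 0.6]
opening: 0.144
grasp_force: 30.0
block_large wrist 0.71 [array([ 0.5648,  0.2241,  0.0158, -0.2612]), np.float64(0.3276)]
block_large side 0.76 [array([ 0.5649,  0.2242,  0.0169, -0.2576]), np.float64(1.6892)]
block_small wrist 0.75 [array([ 0.6374,  0.2049,  0.0145, -0.2641]), np.float64(0.3952)]
block_small side 0.56 [array([ 0.6369,  0.2051,  0.0161, -0.2583]), np.float64(1.5021)]
block_tube wrist 0.61 [array([ 0.6207,  0.1337,  0.0097, -0.2701]), np.float64(2.0129)]
block_tube side 0.81 [array([ 0.6193,  0.1356,  0.0147, -0.2616]), np.float64(1.9233)]
block_tube top 0.91 [array([ 0.6196,  0.1346,  0.0133, -0.2642]), np.float64(3.0735)]
block_slot wrist 0.78 [array([ 0.5453,  0.1512,  0.0026, -0.2466]), np.float64(1.8446)]
block_slot side 0.79 [array([ 0.5461,  0.1529,  0.0117, -0.2452]), np.float64(2.2914)]
block_slot top 0.86 [array([ 0.5462,  0.1524,  0.0106, -0.2422]), np.float64(4.8134)]
[0.54548161 0.15009729 0.15957584] [[0.233, 0.972, -0.0], [0.972, -0.233, 0.0], [0.0, -0.0, -1.0]]
cuvette_strip wrist 0.84 [array([ 0.5431,  0.1479,  0.1142, -0.2253]), np.float64(0.5442)]
cuvette_strip side 0.63 [array([ 0.5433,  0.1487,  0.1156, -0.2242]), np.float64(0.8416)]
```

View pics/w4.png

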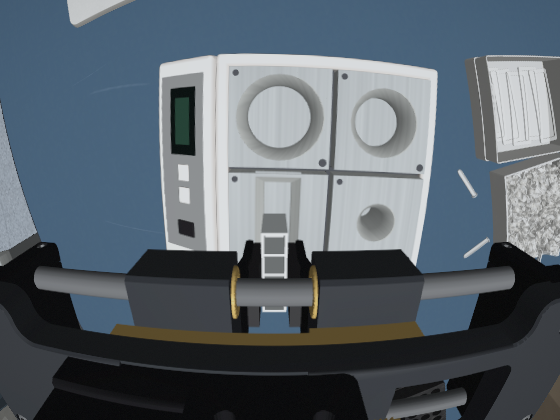

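The wrist view shows the large well (279,117), small well (376,122), tube well (376,222) and the slot under the held strip (274,240), all well aligned. I nudge by 2 mm and lower.

```bash
python3 -m jog '2.4 1.5 25 0 0 0.012 5;0 0 15 0 0 0 5;0 0 8 0 0 0 5;0 0 6 0 0 0 5;0 0 4 0 0 0 5;0 0 2 0 0 0 5;0 0 0 0 0 0 5;0 0 0 0 0 0 5'
```

```text
time_s: 13.05
position: [0.5477, 0.1521, 0.0999]
tcp_rot: [[0.245, 0.97, 0.001], [0.97, -0.245, 0.0], [0.0, 0.001, -1.0]]
force: [0.5, 0.6, -0.1]
opening: 0.146
grasp_force: 30.0
```

```bash
python3 -m jog '0 0 1.5 0 0 0 5;0 0 0 0 0 0 5;0 0 0 0 0 0 5'; python3 -m jog '0 0 1 0 0 0 5;0 0 0 0 0 0 5;0 0 0 0 0 0 5'
```

```text
time_s: 13.42
position: [0.5477, 0.1521, 0.0982]
tcp_rot: [[0.245, 0.97, 0.0], [0.97, -0.245, 0.0], [0.0, 0.0, -1.0]]
force: [0.4, 0.4, -0.2]
opening: 0.148
grasp_force: 30.0
time_s: 13.8
position: [0.5477, 0.1521, 0.0981]
tcp_rot: [[0.245, 0.97, 0.001], [0.97, -0.245, -0.0], [0.0, 0.001, -1.0]]
force: [-1.6, -0.1, 6.2]
opening: 0.145
grasp_force: 30.0
```

The strip touches the floor at the expected height. I release, lift and go to the small bottle.

```bash
python3 -m jog '0 0 -0.5 0 0 0 35;0 0 0 0 0 0 35;0 0 0 0 0 0 35;0 0 0 0 0 0 35;0 0 -30 0 0 0 35;0 0 -40 0 0 0 35'
python3 -m jog '-53.1 1.3 0 0 0 0 55;-53.1 1.3 0 0 0 0 55;-53.1 1.3 0 0 0 0 55;-53.1 1.3 0 0 0 0 55;-53.1 1.3 0 0 0 0 55;0 0 0 0 0 0 55;0 0 0 0 0 0 55'
python3 - <<'E'
from h import *
C={c:capture(c) for c in('wrist','side','top')}; cv2.imwrite('pics/w5.png',np.vstack([C['wrist']['color'][:,:,::-1][:300],C['top']['color'][100:280,:,::-1]]))
for n,g in dict(small_bottle=(.4886,-.1069,0),large_bottle=(.4618,-.1905,0),cuvette_strip=(.5465,.1512,.058)).items():
    V=[]
    for c,D in C.items():
        b=pick(c,D,n,g,c=='wrist')
        if b: V.append((D,c=='wrist',b[1])); print(n,c,round(b[2],2),[np.round(x,4) for x in fit(n,V,g,-.25 if 'cuv' in n else None)])
s=read_state();print(s['position'],np.round(s['tcp_rot'],3).tolist(),s['opening'])
E
```

```text
time_s: 14.55
position: [0.5459, 0.1519, 0.1666]
tcp_rot: [[0.245, 0.97, -0.005], [0.97, -0.245, -0.0], [-0.001, -0.005, -1.0]]
force: [0.3, 0.9, 0.9]
opening: 0.405
grasp_force: 0.0
time_s: 15.42
position: [0.4883, -0.1064, 0.1671]
tcp_rot: [[0.246, 0.969, -0.002], [0.969, -0.246, 0.001], [0.001, -0.002, -1.0]]
force: [-0.9, 0.3, -0.4]
opening: 0.629
grasp_force: 0.0
small_bottle wrist 0.76 [array([ 0.4864, -0.1081, -0.0111]), np.float64(0.5646)]
small_bottle side 0.46 [array([ 0.4872, -0.1053, -0.0022]), np.float64(1.9681)]
large_bottle wrist 0.57 [array([ 0.4598, -0.1978, -0.0125]), np.float64(0.9932)]
large_bottle side 0.92 [array([ 0.462 , -0.191 , -0.0021]), np.float64(1.3762)]
cuvette_strip side 0.46 [array([ 0.7897,  1.6729, -0.6879, -0.8414]), np.float64(0.4901)]
cuvette_strip top 0.55 [array([ 0.5482,  0.1525,  0.0497, -0.2109]), np.float64(3.2856)]
[ 0.48890164 -0.1067576   0.16757177] [[0.244, 0.97, 0.0], [0.97, -0.244, -0.0], [-0.0, 0.0, -1.0]] 0.6317019974482975
```

View pics/w5.png

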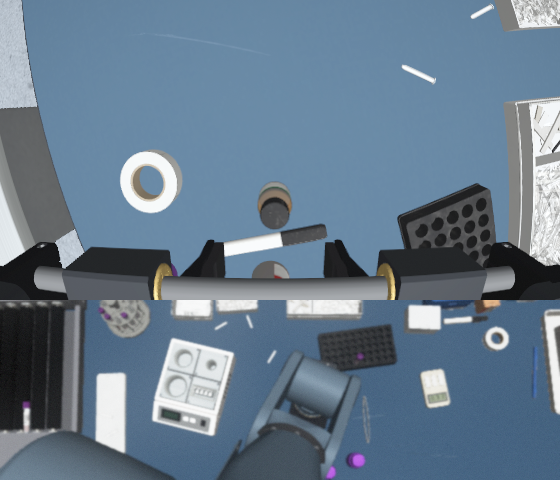

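The strip sits in the slot (composite (203,393)). The small bottle at (274,205) is centred between the fingers (218 and 330). I descend, grip, lift and carry it to the small well.

```bash
python3 -m jog '0 -1 45 0 0 0 55;0 0 45 0 0 0 55;0 0 20 0 0 0 55;0 0 6 0 0 0 55;0 0 0 0 0 0 55;0 0 0 0 0 0 15;0 0 0 0 0 0 15;0 0 0 0 0 0 15;0 0 0 0 0 0 15;0 0 0 0 0 0 15'
python3 -m jog '0 0 -20 0 0 0 15;0 0 -45 0 0 0 15;0 0 -45 0 0 0 15;0 0 -30 0 0 0 15;0 0 0 0 0 0 15;0 0 0 0 0 0 15'
```

```text
time_s: 17.27
position: [0.4882, -0.1068, 0.052]
tcp_rot: [[0.245, 0.97, 0.001], [0.97, -0.245, -0.0], [-0.0, 0.001, -1.0]]
force: [-1.1, 0.6, 5.5]
opening: 0.336
grasp_force: 30.0
time_s: 18.02
position: [0.487, -0.1063, 0.1907]
tcp_rot: [[0.245, 0.97, -0.002], [0.97, -0.245, 0.001], [0.0, -0.002, -1.0]]
force: [-0.1, -0.1, -1.3]
opening: 0.336
grasp_force: 30.0
```

```bash
python3 -m jog '48.4 9.8 0 0 0 0 15;48.4 9.8 0 0 0 0 15;48.4 9.8 0 0 0 0 15;48.4 9.8 0 0 0 0 15;48.4 9.8 0 0 0 0 15;48.4 9.8 0 0 0 0 15;48.4 9.8 0 0 0 0 15;0 0 30 0 0 0 15;0 0 20 0 0 0 15;0 0 0 0 0 0 15;0 0 0 0 0 0 15'
python3 - <<'E'
from h import *
C={c:capture(c) for c in('wrist','side')}; cv2.imwrite('pics/w6.png',np.hstack([C['wrist']['color'][80:,:500,::-1],cv2.resize(C['side']['color'][130:230,230:330,::-1],(300,300))[:300]][:1]))
s=read_state();p=s['position'];print(p)
for n,g in dict(small_bottle=(p[0],p[1],p[2]-.052),block_large=(.5647,.223,.02),block_tube=(.6183,.133,.02)).items():
    V=[]
    for c,D in C.items():
        b=pick(c,D,n,g,c=='wrist')
        if b: V.append((D,c=='wrist',b[1])); print(n,c,round(b[2],2),[np.round(x,4) for x in fit(n,V,g,-.25 if 'bl' in n else None)])
E
```

```text
time_s: 19.4
position: [0.6372, 0.2048, 0.1409]
tcp_rot: [[0.245, 0.97, -0.001], [0.97, -0.245, -0.0], [-0.0, -0.001, -1.0]]
force: [-0.1, 0.3, 0.3]
opening: 0.333
grasp_force: 30.0
[0.63790154 0.20486577 0.14221794]
small_bottle wrist 0.66 [array([0.636 , 0.2031, 0.082 ]), np.float64(1.2284)]
small_bottle side 0.74 [array([0.6364, 0.2047, 0.0852]), np.float64(1.2938)]
block_large wrist 0.77 [array([ 5.599e-01,  2.235e-01,  3.000e-04, -2.590e-01]), np.float64(4.1541)]
block_large side 0.75 [array([ 0.5636,  0.2258,  0.0107, -0.2422]), np.float64(4.4316)]
block_tube wrist 0.66 [array([ 0.5991,  0.0517, -0.0852,  0.3186]), np.float64(8.6828)]
block_tube side 0.69 [array([ 0.6124,  0.1097,  0.0208, -0.2445]), np.float64(15.3301)]
```

View pics/w6.png

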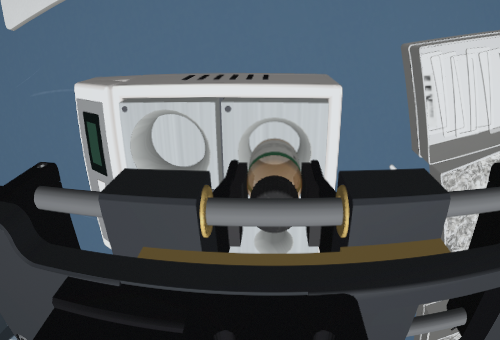

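The bottle is over the small well at about (275,140). I lower it.

```bash
python3 -m jog '0 0 18 0 0 0 15;0 0 10 0 0 0 15;0 0 6 0 0 0 15;0 0 3 0 0 0 15;0 0 1.5 0 0 0 15;0 0 0 0 0 0 15;0 0 0 0 0 0 15'; python3 -m jog '0 0 1 0 0 0 15;0 0 0 0 0 0 15;0 0 0 0 0 0 15'
```

```text
time_s: 20.68
position: [0.6375, 0.205, 0.1034]
tcp_rot: [[0.245, 0.97, 0.001], [0.97, -0.245, 0.0], [0.0, 0.001, -1.0]]
force: [-0.0, -0.2, -0.8]
opening: 0.334
grasp_force: 30.0
time_s: 21.05
position: [0.6373, 0.205, 0.1021]
tcp_rot: [[0.245, 0.97, 0.0], [0.97, -0.245, 0.0], [0.0, 0.0, -1.0]]
force: [-0.6, 0.0, 0.6]
opening: 0.338
grasp_force: 30.0
```

```bash
python3 -m jog '0 0 1.2 0 0 0 15;0 0 0 0 0 0 15;0 0 0 0 0 0 15'
python3 -m jog '0 0 0 0 0 0 45;0 0 0 0 0 0 45;0 0 0 0 0 0 45;0 0 0 0 0 0 45;0 0 -20 0 0 0 45;0 0 -40 0 0 0 45;0 0 -30 0 0 0 45'
python3 -m jog '-53.4 -9.1 0 0 0 0 60;-53.4 -9.1 0 0 0 0 60;-53.4 -9.1 0 0 0 0 60;-53.4 -9.1 0 0 0 0 60;-53.4 -9.1 0 0 0 0 60;-53.4 -9.1 0 0 0 0 60;-53.4 -9.1 0 0 0 0 60;-53.4 -9.1 0 0 0 0 60;0 0 0 0 0 0 60;0 0 0 0 0 0 60'
python3 - <<'E'
from h import *
C={c:capture(c) for c in('wrist','side','top')}; cv2.imwrite('pics/w7.png',np.vstack([C['wrist']['color'][:,:,::-1][:300],C['top']['color'][100:280,:,::-1]]))
for n,g in dict(large_bottle=(.4618,-.1905,0),small_bottle=(.6365,.2048,.05)).items():
    V=[]
    for c,D in C.items():
        b=pick(c,D,n,g,c=='wrist')
        if b: V.append((D,c=='wrist',b[1])); print(n,c,round(b[2],2),[np.round(x,4) for x in fit(n,V,g)])
s=read_state();print(s['position'],np.round(s['tcp_rot'],3).tolist(),s['opening'])
E
```

```text
time_s: 21.42
position: [0.6373, 0.205, 0.1021]
tcp_rot: [[0.245, 0.97, 0.0], [0.97, -0.245, 0.0], [0.0, 0.0, -1.0]]
force: [-1.9, -0.4, 4.6]
opening: 0.332
grasp_force: 30.0
time_s: 22.3
position: [0.6382, 0.2052, 0.1939]
tcp_rot: [[0.245, 0.97, 0.003], [0.97, -0.245, 0.0], [0.001, 0.003, -1.0]]
force: [0.3, 0.2, -0.1]
opening: 0.517
grasp_force: 0.0
time_s: 23.55
position: [0.4624, -0.1914, 0.1917]
tcp_rot: [[0.246, 0.969, 0.001], [0.969, -0.246, -0.0], [0.0, 0.001, -1.0]]
force: [-0.3, 0.4, 0.5]
opening: 0.688
grasp_force: 0.0
large_bottle wrist 0.66 [array([ 0.4599, -0.1951, -0.0193]), np.float64(0.5521)]
large_bottle side 0.79 [array([ 0.4615, -0.1903, -0.0035]), np.float64(1.4547)]
small_bottle top 0.43 [array([ 0.667 ,  0.2339, -0.0595]), np.float64(0.1801)]
[ 0.46241357 -0.19080765  0.19079032] [[0.244, 0.97, -0.0], [0.97, -0.244, 0.0], [0.0, -0.0, -1.0]] 0.6886233409365344
```

View pics/w7.png

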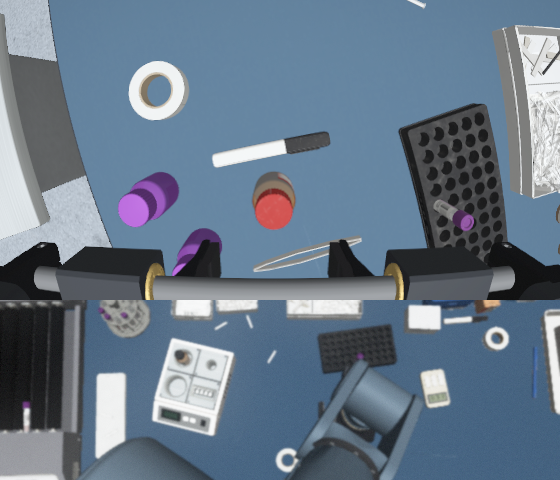

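The small bottle stands in its well (composite (183,355)). The red bottle at (274,208) is centred between the fingers (213 and 335), and the purple one at (200,250) stays clear. I descend and grip.

```bash
python3 -m jog '0 -0.5 45 0 0 0 60;0 0 45 0 0 0 60;0 0 35 0 0 0 60;0 0 9.5 0 0 0 60;0 0 0 0 0 0 60;0 0 0 0 0 0 25;0 0 0 0 0 0 25;0 0 0 0 0 0 25;0 0 0 0 0 0 25;0 0 0 0 0 0 25'
python3 -m jog '0 0 -20 0 0 0 25;0 0 -45 0 0 0 25;0 0 -45 0 0 0 25;0 0 -35 0 0 0 25;0 0 0 0 0 0 25;0 0 0 0 0 0 25'
```

```text
time_s: 25.25
position: [0.4622, -0.1916, 0.0573]
tcp_rot: [[0.245, 0.97, 0.001], [0.97, -0.245, -0.001], [-0.001, 0.002, -1.0]]
force: [-1.5, -1.0, 6.8]
opening: 0.456
grasp_force: 30.0
time_s: 26.0
position: [0.4609, -0.1907, 0.2005]
tcp_rot: [[0.245, 0.97, -0.002], [0.97, -0.245, 0.001], [0.001, -0.002, -1.0]]
force: [-1.2, -0.1, -2.4]
opening: 0.45
grasp_force: 30.0
```

```bash
python3 -m jog '53.4 -0.1 0 0 0 0 25;53.4 -0.1 0 0 0 0 25;53.4 -0.1 0 0 0 0 25;53.4 -0.1 0 0 0 0 25;53.4 -0.1 0 0 0 0 25;53.4 -0.1 0 0 0 0 25;53.4 -0.1 0 0 0 0 25;53.4 -0.1 0 0 0 0 25;0 0 30 0 0 0 25;0 0 25 0 0 0 25;0 0 0 0 0 0 25;0 0 0 0 0 0 25'
python3 - <<'E'
from h import *
C={c:capture(c) for c in('wrist','side')}; cv2.imwrite('pics/w8.png',C['wrist']['color'][:,:,::-1])
s=read_state();p=s['position'];print(p)
for n,g in dict(large_bottle=(p[0],p[1],p[2]-.057)).items():
    V=[]
    for c,D in C.items():
        b=pick(c,D,n,g,c=='wrist')
        if b: V.append((D,c=='wrist',b[1])); print(n,c,round(b[2],2),[np.round(x,4) for x in fit(n,V,g)])
E
```

```text
time_s: 27.5
position: [0.5654, 0.2229, 0.1457]
tcp_rot: [[0.245, 0.97, -0.001], [0.97, -0.245, -0.0], [-0.0, -0.001, -1.0]]
force: [0.1, 1.2, -2.0]
opening: 0.449
grasp_force: 30.0
[0.56612653 0.2229936  0.14702713]
large_bottle wrist 0.97 [array([0.5646, 0.2222, 0.0829]), np.float64(0.8519)]
large_bottle side 0.79 [array([0.565 , 0.2235, 0.0851]), np.float64(1.532)]
```

View pics/w8.png

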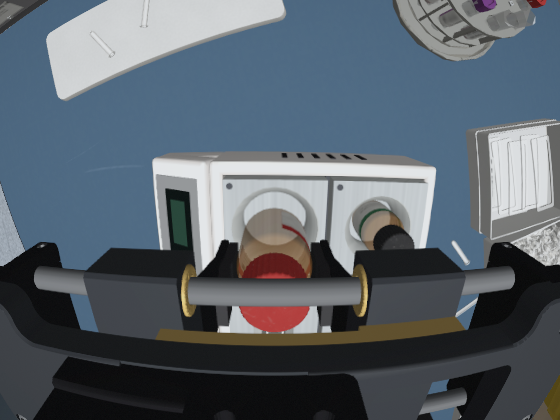

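The large bottle (275,270) is over its well (275,225), and the small bottle stands upright at (385,235). I lower it.

```bash
python3 -m jog '0 0 18 0 0 0 25;0 0 12 0 0 0 25;0 0 7 0 0 0 25;0 0 3 0 0 0 25;0 0 1.5 0 0 0 25;0 0 0 0 0 0 25;0 0 0 0 0 0 25'; python3 -m jog '0 0 1.2 0 0 0 25;0 0 0 0 0 0 25;0 0 0 0 0 0 25'; python3 -m jog '0 0 1 0 0 0 25;0 0 0 0 0 0 25;0 0 0 0 0 0 25'
```

```text
time_s: 28.58
position: [0.5657, 0.2232, 0.1052]
tcp_rot: [[0.245, 0.97, 0.001], [0.97, -0.245, 0.0], [0.0, 0.001, -1.0]]
force: [-0.0, -0.9, -1.6]
opening: 0.456
grasp_force: 30.0
time_s: 28.95
position: [0.5655, 0.2231, 0.1037]
tcp_rot: [[0.245, 0.97, 0.0], [0.97, -0.245, 0.0], [0.0, 0.0, -1.0]]
force: [-0.2, -0.4, -1.3]
opening: 0.449
grasp_force: 30.0
time_s: 29.32
position: [0.5656, 0.2232, 0.1033]
tcp_rot: [[0.245, 0.97, 0.0], [0.97, -0.245, 0.0], [0.0, 0.0, -1.0]]
force: [-1.5, -0.7, 6.1]
opening: 0.453
grasp_force: 30.0
```

```bash
python3 -m jog '0 0 0 0 0 0 55;0 0 0 0 0 0 55;0 0 0 0 0 0 55;0 0 0 0 0 0 55;0 0 -20 0 0 0 55;0 0 -40 0 0 0 55;0 0 -40 0 0 0 55'
python3 -m jog '-54.8 22.6 0 0 0 0 40;-54.8 22.6 0 0 0 0 40;-54.8 22.6 0 0 0 0 40;-54.8 22.6 0 0 0 0 40;-54.8 22.6 0 0 0 0 40;-54.8 22.6 0 0 0 0 40;-54.8 22.6 0 0 0 0 40;-54.8 22.6 0 0 0 0 40;0 0 30 0 0 0 40;0 0 0 0 0 0 40;0 0 0 0 0 0 40'
python3 - <<'E'
from h import *
C={c:capture(c) for c in('wrist','side','top')}; cv2.imwrite('pics/w9.png',np.vstack([C['wrist']['color'][:,:,::-1][:300],C['top']['color'][100:280,:,::-1]]))
for n,g in dict(tube=(.6335,-.2455,.004),large_bottle=(.565,.223,.046)).items():
    V=[]
    for c,D in C.items():
        b=pick(c,D,n,g,c=='wrist')
        if b: V.append((D,c=='wrist',b[1])); print(n,c,round(b[2],2),[np.round(x,4) for x in fit(n,V,g)])
    print([(c,r['conf'],np.round(r['at'],4)) for c in C for r in place_of(c,n)])
s=read_state();print(s['position'],np.round(s['tcp_rot'],3).tolist(),s['opening'])
E
```

```text
time_s: 30.2
position: [0.5652, 0.223, 0.2032]
tcp_rot: [[0.245, 0.97, -0.001], [0.97, -0.245, -0.0], [-0.001, -0.001, -1.0]]
force: [0.1, 0.9, -0.0]
opening: 0.635
grasp_force: 0.0
time_s: 31.58
position: [0.6336, -0.2455, 0.173]
tcp_rot: [[0.244, 0.97, -0.0], [0.97, -0.244, 0.0], [0.0, -0.0, -1.0]]
force: [0.6, 0.1, 1.0]
opening: 0.46
grasp_force: 0.0
tube wrist 0.64 [array([ 0.6324, -0.2439,  0.0022]), np.float64(0.3633)]
[('wrist', 0.58, array([ 0.6346, -0.2463,  0.0015])), ('side', 0.46, array([ 0.6337, -0.2462,  0.0046]))]
large_bottle side 0.59 [array([ 0.6143,  0.5198, -0.0724]), np.float64(0.8863)]
[('wrist', 0.62, array([ 0.3713, -0.2352,  0.0019])), ('wrist', 0.59, array([ 0.3448, -0.1615, -0.0019])), ('side', 0.72, array([ 0.3489, -0.1565,  0.0011])), ('side', 0.62, array([ 3.708e-01, -2.285e-01,  1.000e-04])), ('side', 0.56, array([0.5629, 0.2267, 0.0418]))]
[ 0.63345483 -0.24621267  0.17260428] [[0.245, 0.97, -0.0], [0.97, -0.245, 0.0], [0.0, -0.0, -1.0]] 0.46100197770338813
```

View pics/w9.png

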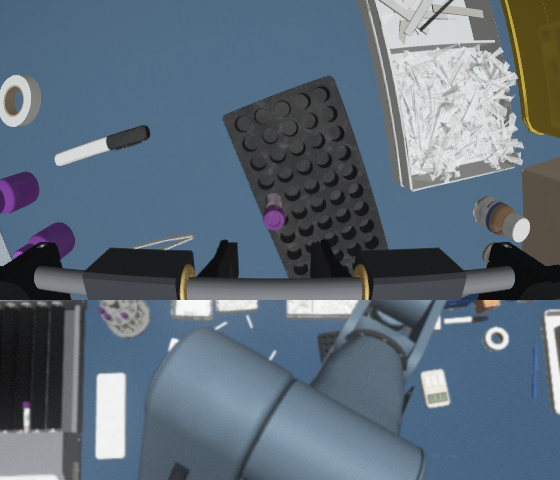

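The tube at (273,215) is centred between the fingers (230 and 318). I descend onto the stopper, grip and draw it straight up.

```bash
python3 -m jog '0 0 45 0 0 0 40;0 0 35 0 0 0 40;0 0 16 0 0 0 40;0 0 0 0 0 0 40;0 0 0 0 0 0 40;0 0 0 0 0 0 5;0 0 0 0 0 0 5;0 0 0 0 0 0 5;0 0 0 0 0 0 5;0 0 0 0 0 0 5'
python3 -m jog '0 0 -10 0 0 0 5;0 0 -20 0 0 0 5;0 0 -40 0 0 0 5;0 0 -45 0 0 0 5;0 0 -25 0 0 0 5;0 0 0 0 0 0 5;0 0 0 0 0 0 5'
```

```text
time_s: 33.58
position: [0.6337, -0.2463, 0.0771]
tcp_rot: [[0.245, 0.97, 0.0], [0.97, -0.245, -0.0], [-0.0, 0.001, -1.0]]
force: [-0.7, 0.1, 2.5]
opening: 0.176
grasp_force: 30.0
time_s: 34.45
position: [0.6328, -0.2458, 0.2161]
tcp_rot: [[0.245, 0.97, -0.001], [0.97, -0.245, 0.001], [0.0, -0.001, -1.0]]
force: [0.0, -0.9, -0.7]
opening: 0.173
grasp_force: 30.0
```

```bash
python3 -m jog '52 -15.3 0 0 0 0 5;52 -15.3 0 0 0 0 5;52 -15.3 0 0 0 0 5;52 -15.3 0 0 0 0 5;52 -15.3 0 0 0 0 5;52 -15.3 0 0 0 0 5;52 -15.3 0 0 0 0 5;0 0 30 0 0 0 5;0 0 20 0 0 0 5;0 0 0 0 0 0 5;0 0 0 0 0 0 5'
python3 - <<'E'
from h import *
C={c:capture(c) for c in('wrist','side')}; a=C['wrist']['color'][100:330,150:450,::-1]; b=C['side']['color'][130:245,220:370,::-1]
cv2.imwrite('pics/w10.png',np.hstack([cv2.resize(a,(390,299)),cv2.resize(b,(390,299),interpolation=cv2.INTER_CUBIC)]))
s=read_state();p=s['position'];print(p)
M['tube']=cyl((13,0,60),(16,62,79))
for n,g in dict(tube=(p[0],p[1],p[2]-.073)).items():
    V=[]
    for c,D in C.items():
        b=pick(c,D,n,g,c=='wrist')
        if b: V.append((D,c=='wrist',b[1])); print(n,c,round(b[2],2),[np.round(x,4) for x in fit(n,V,g)])
E
```

```text
time_s: 35.83
position: [0.6187, 0.1327, 0.1663]
tcp_rot: [[0.245, 0.97, -0.001], [0.97, -0.245, -0.0], [-0.0, -0.001, -1.0]]
force: [0.4, 0.2, 0.1]
opening: 0.174
grasp_force: 30.0
[0.61930333 0.13269384 0.16732185]
tube wrist 0.85 [array([0.6139, 0.1196, 0.0513]), np.float64(2.0658)]
tube side 0.24 [array([0.615 , 0.1224, 0.0584]), np.float64(5.7537)]
```

View pics/w10.png

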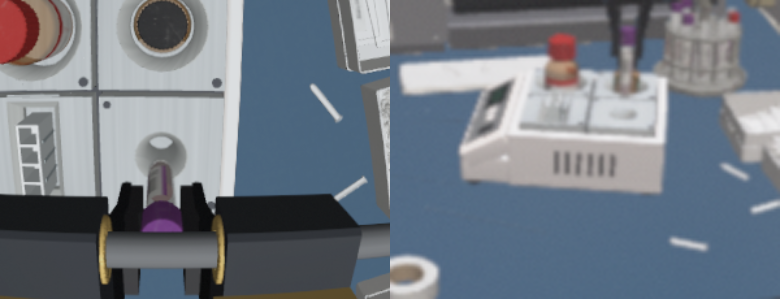

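Left: the tube (161,190) points along the axis of its well at (161,152). The strip (38,155), small bottle (165,22) and large bottle (30,30) are in their wells. I check the well centre by projection.

Run:
```python
from h import *
W=capture('wrist');S=capture('side')
im=W['color'][100:330,150:450,::-1].copy()
im=cv2.resize(im,None,fx=2,fy=2,interpolation=cv2.INTER_CUBIC)
a=np.linspace(0,6.283,60)
c=read_state()['position'];print(c)
for r,z,col in((.015,.076,(0,0,255)),(.009,.064,(0,255,0)),(.0065,.1,(255,0,0))):
    X=np.c_[c[0]+r*np.cos(a),c[1]+r*np.sin(a),0*a+z]
    p=(proj(W,X,True)-[150,100])*2
    cv2.polylines(im,[p.astype(np.int32)],True,col,1)
cv2.imwrite('pics/w11.png',im)
```

```text
[0.61909941 0.13279676 0.16739022]
```

View pics/w11.png

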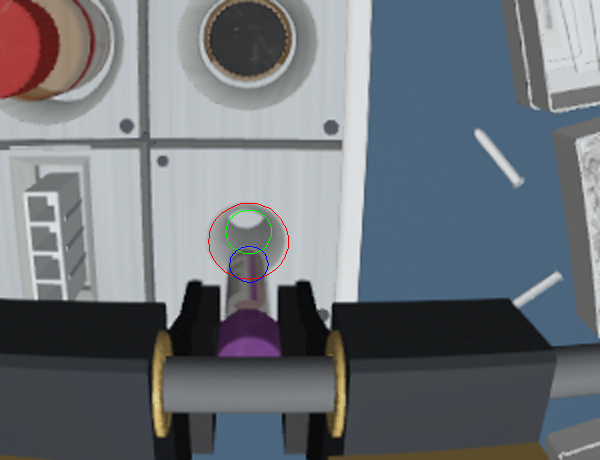

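The projected mouth (red, (248,240)) coincides with the seen funnel, and the tube foot (248,262) is on the axis. I lower it.

```bash
python3 -m jog '0 0 20 0 0 0 5;0 0 12 0 0 0 5;0 0 10 0 0 0 5;0 0 10 0 0 0 5;0 0 6 0 0 0 5;0 0 3 0 0 0 5;0 0 0 0 0 0 5;0 0 0 0 0 0 5'; python3 -m jog '0 0 1.5 0 0 0 5;0 0 0 0 0 0 5;0 0 0 0 0 0 5'; python3 -m jog '0 0 1 0 0 0 5;0 0 0 0 0 0 5;0 0 0 0 0 0 5'
```

```text
time_s: 37.12
position: [0.619, 0.133, 0.106]
tcp_rot: [[0.245, 0.97, 0.001], [0.97, -0.245, 0.0], [0.0, 0.001, -1.0]]
force: [-0.4, -0.5, 0.3]
opening: 0.177
grasp_force: 30.0
time_s: 37.5
position: [0.6187, 0.133, 0.1042]
tcp_rot: [[0.245, 0.97, 0.0], [0.97, -0.245, 0.0], [0.0, 0.0, -1.0]]
force: [0.2, -0.2, 0.1]
opening: 0.179
grasp_force: 30.0
time_s: 37.88
position: [0.6188, 0.133, 0.1033]
tcp_rot: [[0.245, 0.97, 0.0], [0.97, -0.245, -0.0], [0.0, 0.0, -1.0]]
force: [-0.6, 0.1, 1.3]
opening: 0.177
grasp_force: 30.0
```

```bash
python3 -m jog '0 0 0.7 0 0 0 5;0 0 0 0 0 0 5;0 0 0 0 0 0 5'
python3 -m jog '0 0 0 0 0 0 40;0 0 0 0 0 0 40;0 0 0 0 0 0 40;0 0 0 0 0 0 40;0 0 -20 0 0 0 40;0 0 -45 0 0 0 40;0 0 -45 0 0 0 40;-50 0 0 0 0 0 40;-50 0 0 0 0 0 40;-50 0 0 0 0 0 40;0 0 0 0 0 0 40;0 0 0 0 0 0 40'
python3 - <<'E'
from h import *
C={c:capture(c) for c in('wrist','side','top')}
w=C['wrist']['color'][20:260,120:460,::-1]; s=C['side']['color'][130:220,230:350,::-1]
cv2.imwrite('pics/w12.png',np.hstack([cv2.resize(w,(400,300)),cv2.resize(s,(400,300),interpolation=cv2.INTER_CUBIC)]))
H=dict(large_bottle=(.565,.223,.046),small_bottle=(.637,.205,.05),tube=(.6185,.133,.03),cuvette_strip=(.547,.152,.058))
for n,g in H.items():
    print(n,g,[(c,round(r['conf'],2),np.round(r['at'],3).tolist()) for c in C for r in place_of(c,n) if r['at'][1]>.05])
print(read_state()['position'],read_state()['force'])
E
```

```text
time_s: 38.25
position: [0.6191, 0.133, 0.1033]
tcp_rot: [[0.245, 0.97, 0.001], [0.97, -0.245, 0.0], [0.0, 0.001, -1.0]]
force: [-1.2, 0.4, 4.9]
opening: 0.176
grasp_force: 30.0
time_s: 39.75
position: [0.5821, -0.0123, 0.2124]
tcp_rot: [[0.245, 0.969, 0.0], [0.969, -0.245, 0.001], [0.001, -0.0, -1.0]]
force: [0.7, 0.2, -0.5]
opening: 0.458
grasp_force: 0.0
large_bottle (0.565, 0.223, 0.046) [('side', 0.71, [0.564, 0.224, 0.043]), ('top', 0.64, [0.565, 0.228, 0.045])]
small_bottle (0.637, 0.205, 0.05) [('side', 0.7, [0.638, 0.203, 0.052]), ('top', 0.75, [0.639, 0.203, 0.048])]
tube (0.6185, 0.133, 0.03) [('wrist', 0.75, [0.621, 0.135, 0.028])]
cuvette_strip (0.547, 0.152, 0.058) [('wrist', 0.71, [0.548, 0.15, 0.06]), ('wrist', 0.23, [0.593, 0.177, 0.004]), ('side', 0.4, [0.551, 0.145, 0.062])]
[ 0.58201218 -0.01252025  0.2124542 ] [ 0.09008168 -0.07637294  0.1722749 ]
```

View pics/w12.png

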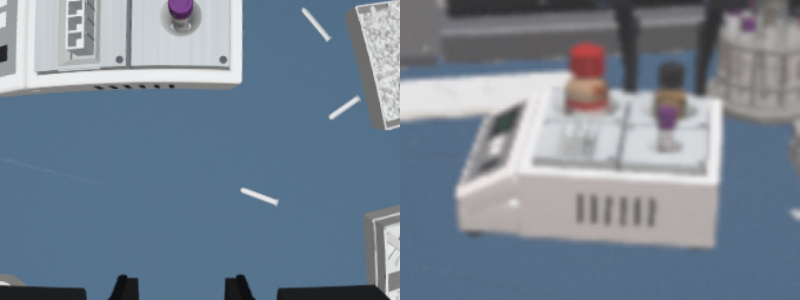

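The side view shows the red bottle (586,75), black-capped bottle (669,90), tube (666,128) and strip (578,140) all upright in their wells. The measured heights match the well floors and the arm is clear. I hand in.

```bash
python3 -c "
from rig import *
print(hand_in())"
```

```text
the job is handed in; nothing more can be done
None
```

I placed the large bottle, small bottle, tube and cuvette strip upright on the floors of their matching wells, with the gripper released and clear, and handed the job in at about 40 s (the hand-in returned no verdict).

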